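# Hang a seal ring on a slanted mandrel and bed it on the stop

## Task

Pick up the loose black seal ring and hang it on the slanted mandrel of the stand: slide it down along the mandrel, past the drag of its two sprung strips, until you feel it meet the sprung stop, press it home firmly but gently, and leave it there resting on the stop. The stop may be clamped at any height, so go by feel; leave the tub, the end cap and the elbow where they are.

Things in the scene. Friction and masses are not known exactly. Their poses are not given: they have to be found in the camera images.
- seal: Loose black seal ring lying flat on the bench: outside 50 mm, bore 42 mm, 14 mm tall, about 20 g. Origin: centre of its underside; z: the ring's axis, upward as it lies. Its outside has ten slight facets, two facing its own +y and -y, the others every 36 degrees. Grip it across the outside, low down; the underside goes onto the mandrel first.
- mandrel: Aluminium bar of 36 mm diameter on a grey stand, leaning 30 degrees from vertical to the stand's front. Origin: on its axis at its foot, 105 mm above the bench; z along the axis up to the tip; y level; x down and to the back. Full diameter from z = 0 to 88 mm, then a cone nose. The column that carries it is 26 mm wide in y, below z = 0: fingers have room at +y and -y.
- mandrel_tip (a point): Free tip of the mandrel, on its axis, 113 mm from the foot; the nose is 16 mm in diameter here and widens to 36 mm over 25 mm. Axes as the mandrel's.
- strip_ramp (a point): Start of the upper sprung steel strip (5 mm wide), on the mandrel's -x side at z = 82 mm; a like strip lies on the +x side. Each rises towards the foot to 23.5 mm from the axis at z = 64 mm and stays so below. Each yields inward with about 2 N and 0.5 N per mm more, so the seal slides with a drag of about 1 to 5 N and stays where it is left.
- stop_unit: The stop: foot ring, clamped 48 mm collar and, on it, a sprung buffer ring. Origin and axes as the mandrel's: they do NOT tell the buffer's place. Its upper face stands free at any z from 28 to 52 mm (not reported) and yields 1 mm per 6 N, damped. Bed the seal on it with 8 to 20 N beyond the drag for a third of a second; over 20 N harms it. A total push of 14 to 19 N is right.
- grease_tub: Tub with blue lid, 50 mm diameter, 46 mm tall, standing loose; origin: centre of its underside. Bystander, leave alone.
- end_cap: Pale plastic end cap, 44 mm diameter, 31 mm tall, loose; origin: centre of its underside. Bystander, leave alone.
- elbow: Pale elbow fitting with a blue collar, 42x31x19 mm, loose; origin: centre of its underside. Bystander, leave alone.
Things that resemble listed ones, but are neither listed nor needed, are in the scene too. Several things have the shape of the seal; the one meant has the colours described above.

How it is judged:
On the way, in this order (a step that is already met when the one before it is completed fails the run):
1. the seal is lifted off the bench (height (world z) of seal above 0.05 m), for 0.1 s.
2. the seal, on the mandrel, is pressed on the stop with at least 8 N (x of seal in the frame of mandrel between -0.005 and 0.005 m and y of seal in the frame of mandrel between -0.005 and 0.005 m and z of seal in the frame of mandrel between 0.02 and 0.055 m and angle between the z axis of seal and the z axis of mandrel, either way round below 0.15 rad and contact force between seal and stop_unit above 8 N), for 0.3 s.
At the end, for the whole second after the job is handed in: The seal hangs on the mandrel, its axis within 5 mm and 0.15 rad of the mandrel's, its underside 20 to 55 mm from the mandrel's foot and still touching the stop; it is released and at rest (x of seal in the frame of mandrel between -0.005 and 0.005 m and y of seal in the frame of mandrel between -0.005 and 0.005 m and z of seal in the frame of mandrel between 0.02 and 0.055 m and angle between the z axis of seal and the z axis of mandrel, either way round below 0.15 rad and contact force between seal and stop_unit above 0.01 N and linear speed of seal below 0.01 m/s and not (contact force between seal and the fingers above 0.01 N)).
It fails at once if the seal is pressed on the stop with more than 20 N (contact force between seal and stop_unit above 20 N).
It fails at once if the seal is jammed on the mandrel with more than 45 N of contact in all (contact force between seal and mandrel above 45 N).
It fails at once if a bystander is moved by more than 30 mm (distance of any of grease_tub, end_cap, elbow from where it was at the start of the episode above 0.03 m).
It also fails if it takes over 67 s, if anything falls off the work surface, if the arm or the gripper's body presses on something with over 40 N, if the wrist force passes 120 N, or if a joint passes its speed limit or range.

## Robot

A 6-joint arm with a two-finger parallel gripper is mounted at the origin on a cart in front of the work surface, level with it; the furniture and walls round the work are solid. World frame = base frame: x ahead of the robot, y to its left, z up, the work surface at z = 0. Lengths are in m, angles in rad, forces in N, time in s.
With the tool pointing down it reaches from about 0.425 to 0.95 m from the base axis. Payload 3.5 kg.
Tool frame: the origin (TCP) lies at the very end of the fingers, on their centre line; the grasp point (between the pads) lies 19 mm behind it (ctrl.grip_point_offset is the distance from the TCP to the grasp point, in m); z points along the fingers, y is the line along which they close (so a half turn about z gives the same grasp; the last joint's range is limited). The gripper opens to 85 mm and grips with 20 to 120 N. Pads are 22 mm wide; open, the fingers measure 114 mm over their backs; the gripper's body (76 mm by 85 mm) begins 54 mm behind the grasp point. The pads swing forward as they close: fully open they stand 13 mm farther back than shut.
Start: joints at [-1.333, 0.286, 1.577, -0, 1.279, -0.15], TCP at [0.255, -0.625, 0.231] pointing down, gripper open.
Joint ranges: [-2.77, 2.77], [-0.9, 2.22], [0.21, 2.48], [-1.53, 4.67], [0.24, 2.81], [-2.84, 2.84]. Speed limits (rad/s): [2.79, 2.79, 3.14, 3.14, 3.14, 3.14].

## Interface

Orientations are given as a unit quaternion [x, y, z, w].
In Python, from plant import ctrl gives the robot as it stands. The module is installed in compiled form; this text tells all that it offers.
- The arm moves only by the shell command python3 -m pendant 'ROWS' [OPENING] [FORCE]. ROWS is JSON, a list of rows, each an object of numbers: "dx", "dy", "dz": the shift along the tool's x, y, z in cm; "twist": the turn about the tool's z in degrees. A call has 1 to 10 rows; each row is the pose to reach, as a shift and turn from the pose commanded when the call began, along the tool's axes at that moment; what a row does not reach only later rows make up. A row lasts 1/8 s, in which the tool goes at most 62.5 mm and 10.7 degrees, less where a joint would pass 70% of its speed; a pose out of reach is approached as far as the arm can. A call with a gripper value outside its range is refused whole. OPENING is the opening in per cent of the stroke, from 0 (shut) to 100 (fully open), set as the call begins (- or left out, the last holds). The fingers move at their own pace and stop on an object; FORCE is the grip in N (left out, the last holds). Time passes only in rows, so rows that repeat a pose let the fingers close. It gives the time, the measured TCP pose, the force, the opening and the grip force at its end, in the units of the state.
- ctrl.get_state(): the state, without advancing time (a new reading comes with each control period).
- ctrl.read_camera(name): name is "side" or "top"; returns a dict with "img" (480x640x3 uint8, red, green, blue), "depth" (480x640 float32, m along the optical axis (not along the pixel's ray), 0 where there is no reading), "camera_matrix" (3x3 intrinsics, pixels), "xyz" and "rotation" of the camera in the world. Camera axes: x right, y up, looking along -z (the intrinsics and any distortion apply to the point x, -y, -z); pixel columns grow to the right and rows downward; lengths in m; the calibration is good to about 2 mm. A picture is of the moment at which its call begins.
- ctrl.sign_off(): hands the job in; it is judged then, once.
The state is a dict: "time": time; "qpos": joint angles; "dq": joint speeds; "joint_efforts": joint torques, N m; "eef_pos": TCP position; "tcp_rot": TCP orientation; "contact_force": force on the tool from outside, world axes, zero at the start; "wrist_torque": the same for the moment, N m; "opening": opening from 0.0 (shut) to 1.0 (fully open); "finger_force": force on a finger pad.
Only numpy, scipy, OpenCV 4.12 (cv2) and the standard library are available. Lean on these libraries where they do the work, as an engineer would, in place of code of your own. Each camera call takes 0.05 s, during which the arm holds its last target. There are 200 camera calls.

## Working session

There is one attempt and no reset: what is moved stays moved. The work goes in short steps, Python scripts to look and compute and a shell command to move; the robot and the scene stay as the last step left them, time stands still between calls to the robot, and variables do not carry over. Pictures are saved under pics/ and viewed, at most 10 in all, crops included, and the job is handed in when it is done.

```bash
mkdir -p pics
cat > h.py <<'E'
import numpy as np,cv2,pickle
from scipy.spatial.transform import Rotation as R
def snap(n,tag):
    from plant import ctrl
    c=ctrl.read_camera(n); pickle.dump(c,open(f'{tag}.pkl','wb'))
    cv2.imwrite(f'pics/{tag}.png',c['img'][:,:,::-1]); return c
def load(t): return pickle.load(open(t+'.pkl','rb'))
def cloud(c):
    d=c['depth'];K=np.array(c['camera_matrix']);v,u=np.mgrid[:480,:640]
    p=np.stack([(u-K[0,2])/K[0,0]*d,-(v-K[1,2])/K[1,1]*d,-d],-1)
    Rm=np.array(c['rotation'])
    if Rm.shape!=(3,3): Rm=R.from_quat(Rm).as_matrix()
    w=p@Rm.T+np.array(c['xyz']); w[d==0]=np.nan; return w
E
python3 - <<'E'
from h import *
from plant import ctrl
for n in('top','side'):
    c=snap(n,n+'1'); print({k:(v if k not in('img','depth') else v.shape) for k,v in c.items()})
print(ctrl.get_state(),ctrl.grip_point_offset)
E
```

```text
{'img': (480, 640, 3), 'depth': (480, 640), 'camera_matrix': array([[447.0293869 ,   0.        , 314.19908669],
       [  0.        , 447.0293869 , 235.68009003],
       [  0.        ,   0.        ,   1.        ]]), 'xyz': array([ 0.45083828, -0.05946547,  1.2415027 ]), 'rotation': array([-0.04477684,  0.05010753,  0.71221942, -0.69873298])}
{'img': (480, 640, 3), 'depth': (480, 640), 'camera_matrix': array([[500.32339345,   0.        , 324.58874202],
       [  0.        , 500.32339345, 240.6794599 ],
       [  0.        ,   0.        ,   1.        ]]), 'xyz': array([0.24782186, 0.86328324, 0.557828  ]), 'rotation': array([-0.10485575,  0.54648884,  0.81930693, -0.13817152])}
{'time': 0.1, 'qpos': array([-1.33297774e+00,  2.87114985e-01,  1.57801900e+00, -1.27593357e-05,
        1.27861933e+00, -1.50015641e-01]), 'dq': array([-0.00030036, -0.00122166, -0.00256298, -0.00161551,  0.00114585,
        0.00119554]), 'joint_efforts': array([ 6.25610082e-04, -4.07298160e+01, -2.93697417e+01, -1.93264545e-04,
        3.43050233e-03,  1.17094952e-06]), 'eef_pos': array([ 0.25514779, -0.62427843,  0.23006651]), 'tcp_rot': array([ 9.81255993e-01,  1.92705755e-01, -5.35142846e-05, -1.07902156e-03]), 'contact_force': array([-0.23284621, -0.54386054,  0.41152156]), 'wrist_torque': array([-0.01154745,  0.01683851,  0.03752787]), 'finger_force': 0.0, 'opening': 1.000278698547178} 0.0187
```

View pics/top1.png

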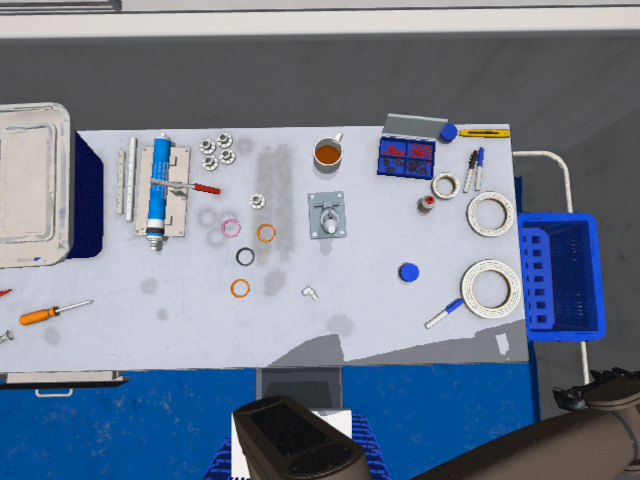

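View pics/side1.png

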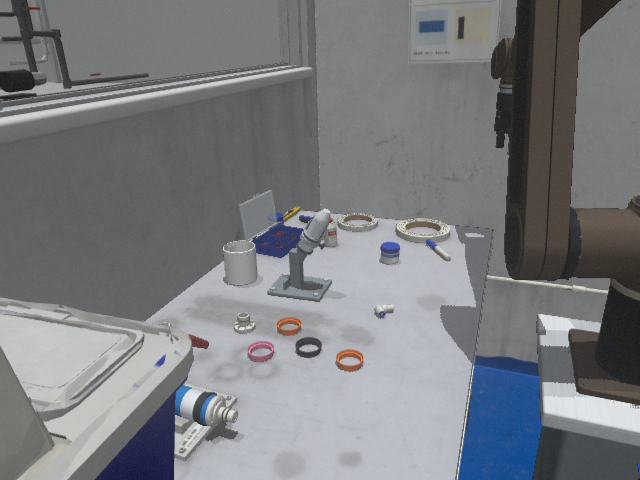

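Top view: black seal at about (245,257), stand plate at (327,215) with its mandrel leaning down-image (towards the robot), elbow (310,293), tub (409,271), end cap (257,200). In the side view the seal is at (308,347) and the mandrel tip at about (325,215).

Run:
```python
from h import *
t=load('top1');s=load('side1')
a=cv2.resize(t['img'][180:270,220:360],None,fx=5.7,fy=5.7,interpolation=cv2.INTER_CUBIC)
b=cv2.resize(s['img'][200:310,260:350],None,fx=5.4,fy=5.4,interpolation=cv2.INTER_CUBIC)
cv2.imwrite('pics/a.png',a[:,:,::-1]);cv2.imwrite('pics/b.png',b[:,:,::-1])
W=cloud(t);S=cloud(s)
for c,w,n,(u,v) in((t,W,'top',(245,257)),(s,S,'side',(308,347))):
    r=18;sl=np.s_[v-r:v+r,u-r:u+r]
    m=(c['img'][sl].max(-1)<75)&np.isfinite(w[sl][...,0]); q=w[sl][m]
    print(n,m.sum(),'mean',q.mean(0),'min',np.percentile(q,2,0),'max',np.percentile(q,98,0))
    k=q[q[:,2]>0.010]
    if len(k)>5:
        A=np.c_[2*k[:,:2],np.ones(len(k))];x=np.linalg.lstsq(A,(k[:,:2]**2).sum(1),rcond=None)[0];print('circ',x[:2],np.sqrt(x[2]+x[0]**2+x[1]**2))
# bench level, stand points, high points
print('bench',np.nanmedian(W[300:330,150:250,2]),np.nanmedian(S[400:440,300:400,2]))
for n,w in(('top',W),('side',S)):
    q=w.reshape(-1,3);q=q[np.isfinite(q[:,0])]
    m=(abs(q[:,0]-.5)<.12)&(abs(q[:,1]+.09)<.12)
    q=q[m]
    for lo,hi in((.005,.03),(.06,.1),(.105,.13),(.13,.15),(.15,.17),(.17,.19),(.19,.215),(.215,.24)):
        k=q[(q[:,2]>lo)&(q[:,2]<hi)]
        if len(k):print(n,lo,len(k),k.mean(0).round(4),k.min(0).round(3),k.max(0).round(3))
```

```text
top 33 mean [0.57060898 0.13244498 0.01012644] min [0.54215108 0.10437298 0.00491715] max [0.58651348 0.14509657 0.01567045]
circ [0.56241207 0.12205147] 0.02258787732200836
side 236 mean [0.56344743 0.11941809 0.00729721] min [0.53959318 0.09616958 0.00089744] max [0.5859224 0.1447319 0.0132575]
circ [0.56271122 0.12135304] 0.02392971812282536
bench 0.00021962773740746844 0.0004423058345123243
top 0.005 356 [ 0.5181 -0.0808  0.0103] [ 0.382 -0.206  0.005] [0.62  0.028 0.023]
top 0.17 14 [ 0.6109 -0.1101  0.1848] [ 0.6   -0.127  0.178] [ 0.619 -0.093  0.189]
top 0.19 99 [ 0.6102 -0.1084  0.1999] [ 0.6   -0.124  0.19 ] [ 0.62  -0.095  0.209]
side 0.005 280 [ 0.5236 -0.072   0.0123] [ 0.441 -0.158  0.005] [ 0.62  -0.032  0.021]
side 0.105 15 [ 0.6158 -0.1066  0.1178] [ 0.612 -0.115  0.113] [ 0.62  -0.103  0.121]
side 0.13 25 [ 0.616  -0.1073  0.1434] [ 0.609 -0.114  0.134] [ 0.62  -0.101  0.15 ]
side 0.15 58 [ 0.6124 -0.101   0.1615] [ 0.603 -0.116  0.15 ] [ 0.62  -0.088  0.17 ]
side 0.17 97 [ 0.6084 -0.0984  0.1811] [ 0.598 -0.111  0.17 ] [ 0.62 -0.09  0.19]
side 0.19 90 [ 0.6082 -0.1033  0.1985] [ 0.598 -0.119  0.19 ] [ 0.62  -0.091  0.207]
```

View pics/a.png

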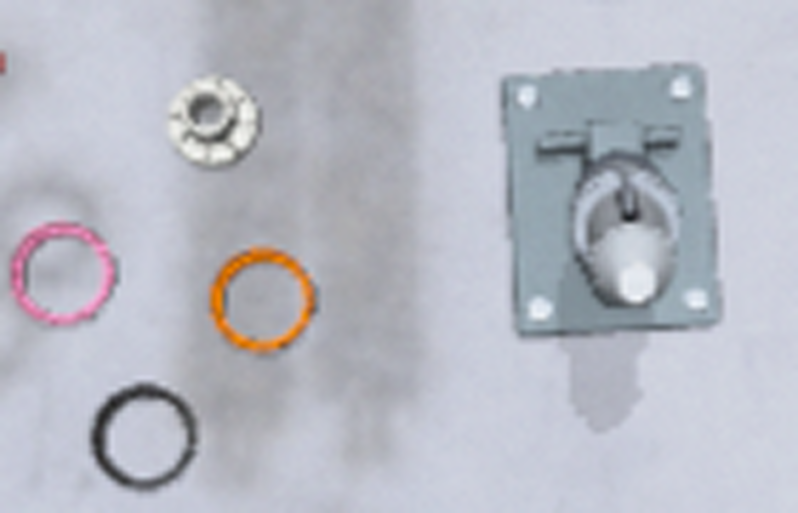

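View pics/b.png

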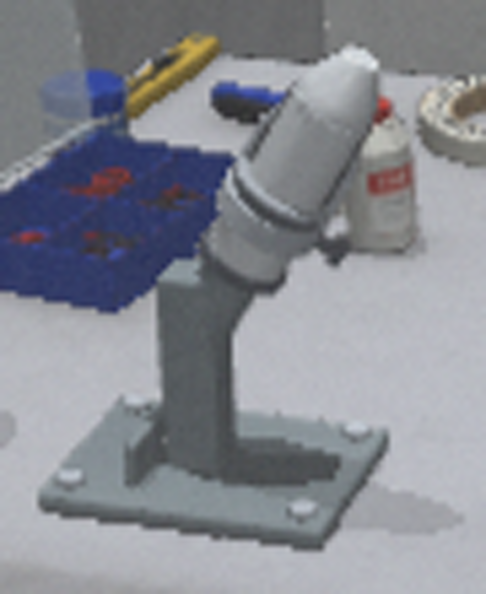

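The first crop shows the seal's centre at (145,437) and the nose tip at (635,283), with the plate turned a few degrees. The second shows the buffer around (270,200), roughly 35–40 mm up the bar. Next I'll fit the mandrel pose.

```bash
cat > fit.py <<'E'
from h import *
from scipy.optimize import least_squares
def pts(tag):
    w=cloud(load(tag)).reshape(-1,3);w=w[np.isfinite(w[:,0])]
    return w[(abs(w[:,0]-.63)<.09)&(abs(w[:,1]+.105)<.06)&(w[:,2]>.125)&(w[:,2]<.215)]
def frame(p):
    ps=p[2];f=np.array([np.cos(ps),np.sin(ps),0]) # lean dir
    z=.5*f+np.array([0,0,np.cos(np.pi/6)]);y=np.cross(z,np.cross([0,0,1.],f)); 
    yy=np.cross([0,0,1.],f); return np.array([p[0],p[1],.105]),z,yy
def res(p,q):
    o,z,y=frame(p);d=q-o;h=d@z;r=np.linalg.norm(d-np.outer(h,z),axis=1)
    prof=np.where(h<88e-3,.018,.018-(h-.088)*.4)
    e=(r-prof)*np.where(h>.088,.93,1); m=(h>.054)&(h<.112)
    return np.where(m,e,0)
if __name__=='__main__':
    T,S=pts('top1'),pts('side1')
    for n,q in(('top',T),('side',S),('both',np.r_[T,S])):
        s=least_squares(res,[.665,-.105,np.pi],args=(q,),loss='soft_l1',f_scale=.001,x_scale=[.01,.01,.1])
        o,z,y=frame(s.x);d=q-o;print(n,len(q),s.x[:2].round(4),np.degrees(s.x[2]).round(1),'rms',np.sqrt((s.fun**2).mean()).round(4),'tip',(o+.113*z).round(4))
    d=S-o;h=d@z;r=np.linalg.norm(d-np.outer(h,z),axis=1)
    for a in range(20,112,3):
        k=(h*1e3>=a)&(h*1e3<a+3)
        if k.sum():print(a,k.sum(),(np.percentile(r[k],[10,50,90])*1e3).round(1))
    # plate edges yaw
    w=cloud(load('top1')).reshape(-1,3);k=(abs(w[:,0]-.65)<.13)&(abs(w[:,1]+.1)<.13)&(w[:,2]>.004)&(w[:,2]<.02)
    print('plate',cv2.minAreaRect((w[k][:,:2]*1000).astype(np.float32)))
E
python3 fit.py
```

```text
top 372 [ 0.6624 -0.1079] 181.8 rms 0.001 tip [ 0.6059 -0.1096  0.2029]
side 700 [ 0.6611 -0.1112] 178.5 rms 0.0014 tip [ 0.6047 -0.1098  0.2029]
both 1072 [ 0.6617 -0.1107] 178.8 rms 0.0014 tip [ 0.6052 -0.1095  0.2029]
20 3 [17.8 18.6 19.7]
26 12 [23.3 24.8 25.2]
29 15 [21.9 23.8 26. ]
32 19 [22.2 24.4 26.9]
35 37 [19.9 23.4 26.5]
38 33 [19.8 21.6 25. ]
41 16 [20.2 21.7 23. ]
44 43 [18.1 21.9 24.3]
47 28 [16.2 18.9 23.6]
50 30 [16.9 18.8 21.7]
53 24 [15.6 18.4 22.1]
56 23 [16.7 17.9 22.1]
59 27 [16.4 18.2 21.3]
62 26 [16.1 18.2 20.9]
65 22 [16.4 17.7 20.5]
68 25 [15.5 17.7 20.5]
71 24 [16.5 17.8 19.9]
74 19 [14.7 17.9 19.3]
77 19 [17.  18.2 19.3]
80 24 [15.8 17.5 18.5]
83 21 [15.3 17.6 18.7]
86 23 [14.3 17.2 18.5]
89 23 [14.5 17.  18.6]
92 20 [14.6 16.4 18.3]
95 20 [13.6 15.4 16.8]
98 27 [10.9 14.3 16.2]
101 23 [ 9.9 12.7 14.7]
104 16 [ 9.2 10.8 12.4]
107 17 [ 7.2 10.2 11.8]
110 18 [ 5.7  8.4 10.6]
plate ((649.8108520507812, -100.64425659179688), (258.968994140625, 258.4646911621094), 0.20079317688941956)
```

```bash
python3 -m pendant '[{"dz":-2},{"dz":-4}]' 75 20
```

```text
$[0]: bad value
```

```bash
python3 - <<'E'
from h import *
c=load('top1');K=c['camera_matrix'];Rm=R.from_quat(c['rotation']).as_matrix()
def ray(u,v,z):
    d=Rm@[(u-K[0,2])/K[0,0],-(v-K[1,2])/K[1,1],-1];return c['xyz']+d*(z-c['xyz'][2])/d[2]
p=np.array([ray(220+(a+.5)/5.7-.5,180+(b+.5)/5.7-.5,.014) for a,b in((527,95),(681,87),(697,298),(541,308))])
print(p.round(4),p.mean(0))
for i,j in((0,1),(3,2),(0,3),(1,2)):
    d=p[j]-p[i];print(np.degrees(np.arctan2(d[1],d[0])))
E
python3 -m pendant '[{"dx":0,"dy":0,"dz":-2,"twist":0},{"dx":0,"dy":0,"dz":-4,"twist":0}]' 75 20
```

```text
[[ 0.7282 -0.0665  0.014 ]
 [ 0.7309 -0.1424  0.014 ]
 [ 0.6258 -0.1474  0.014 ]
 [ 0.6223 -0.0713  0.014 ]] [ 0.67681674 -0.10689069  0.014     ]
-88.00172774921624
-87.36629441779719
-177.39978042137952
-177.29767670834397
time: 0.35
eef_pos: [0.2553, -0.625, 0.2731]
tcp_rot: [0.981, 0.193, 0.0, 0.0]
contact_force: [0.5, -0.1, 0.3]
opening: 0.748
finger_force: 0.0
```

```bash
python3 -m pendant '[{"dx":4,"dy":-4,"dz":0,"twist":0},{"dx":8,"dy":-8,"dz":0,"twist":0},{"dx":12,"dy":-12,"dz":0,"twist":0},{"dx":16,"dy":-16.2,"dz":0,"twist":0},{"dx":20,"dy":-20.3,"dz":0,"twist":0},{"dx":24,"dy":-24.4,"dz":0,"twist":0},{"dx":28,"dy":-28.4,"dz":0,"twist":0},{"dx":32,"dy":-32.5,"dz":0,"twist":0},{"dx":36,"dy":-36.6,"dz":0,"twist":0},{"dx":40,"dy":-40.6,"dz":0,"twist":0}]'
python3 -m pendant '[{"dx":4,"dy":-4,"dz":3,"twist":0},{"dx":8,"dy":-8,"dz":6,"twist":0},{"dx":12,"dy":-12.5,"dz":9,"twist":0},{"dx":16.6,"dy":-16.9,"dz":12,"twist":0},{"dx":16.6,"dy":-16.9,"dz":14,"twist":10},{"dx":16.6,"dy":-16.9,"dz":16,"twist":20},{"dx":16.6,"dy":-16.9,"dz":16,"twist":20}]'
```

```text
time: 1.6
eef_pos: [0.4731, -0.0962, 0.274]
tcp_rot: [0.981, 0.193, 0.002, 0.001]
contact_force: [1.0, -0.9, 0.2]
opening: 0.746
finger_force: 0.0
time: 2.48
eef_pos: [0.5615, 0.1218, 0.1112]
tcp_rot: [1.0, 0.021, -0.001, 0.0]
contact_force: [-1.1, 0.1, -0.5]
opening: 0.749
finger_force: 0.0
```

```bash
python3 -m pendant '[{"dx":0.1,"dy":0,"dz":4,"twist":0},{"dx":0.1,"dy":0,"dz":8,"twist":0},{"dx":0.1,"dy":0,"dz":10,"twist":0},{"dx":0.1,"dy":0,"dz":11.1,"twist":0},{"dx":0.1,"dy":0,"dz":11.1,"twist":0},{"dx":0.1,"dy":0,"dz":11.1,"twist":0}]'
python3 - <<'E'
from h import *
c=snap('side','side2');i=cv2.resize(c['img'][280:400,240:400],None,fx=5,fy=5,interpolation=cv2.INTER_CUBIC);cv2.imwrite('pics/c.png',i[:,:,::-1])
E
```

```text
time: 3.22
eef_pos: [0.5641, 0.1216, 0.0019]
tcp_rot: [1.0, 0.02, 0.001, -0.0]
contact_force: [0.0, 0.6, 0.2]
opening: 0.748
finger_force: 0.0
```

View pics/c.png

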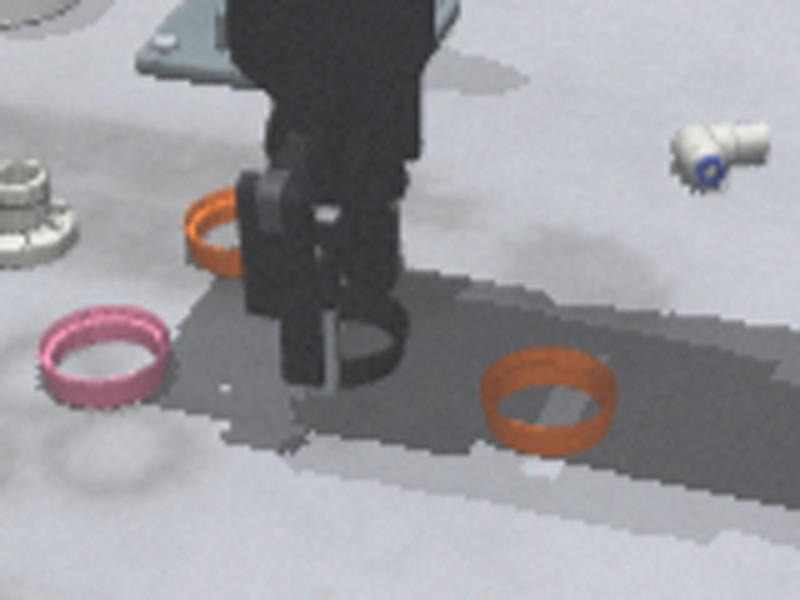

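The fingers straddle the seal, with their tips at about (315,380) in the crop, a few mm above the bench. I'll lower slightly and close.

```bash
python3 -m pendant '[{"dx":0,"dy":0,"dz":0.3,"twist":0},{"dx":0,"dy":0,"dz":0.3,"twist":0},{"dx":0,"dy":0,"dz":0.3,"twist":0},{"dx":0,"dy":0,"dz":0.3,"twist":0},{"dx":0,"dy":0,"dz":0.3,"twist":0},{"dx":0,"dy":0,"dz":0.3,"twist":0}]' 45 25
```

```text
time: 4.03
eef_pos: [0.5641, 0.1216, -0.0009]
tcp_rot: [1.0, 0.02, 0.001, 0.0]
contact_force: [-0.7, -1.0, 5.9]
opening: 0.567
finger_force: 26.1
```

```bash
python3 -m pendant '[{"dx":0,"dy":0,"dz":-3,"twist":0},{"dx":0,"dy":0,"dz":-8,"twist":0},{"dx":0,"dy":0,"dz":-14,"twist":0},{"dx":0,"dy":0,"dz":-20,"twist":0},{"dx":0,"dy":0,"dz":-26,"twist":0},{"dx":0.5,"dy":5,"dz":-27,"twist":0},{"dx":1,"dy":11,"dz":-27,"twist":0},{"dx":1.5,"dy":17,"dz":-27,"twist":0},{"dx":2.1,"dy":22,"dz":-27,"twist":0},{"dx":2.1,"dy":23.3,"dz":-27,"twist":0}]' 
python3 -m pendant '[{"dx":0,"dy":0,"dz":0,"twist":0},{"dx":0,"dy":0,"dz":1,"twist":0},{"dx":0,"dy":0,"dz":1,"twist":0},{"dx":0,"dy":0,"dz":1,"twist":0}]'
python3 - <<'E'
from h import *
c=snap('side','side3');i=cv2.resize(c['img'][140:300,240:400],None,fx=3.7,fy=3.7,interpolation=cv2.INTER_CUBIC);cv2.imwrite('pics/d.png',i[:,:,::-1])
E
```

```text
time: 5.28
eef_pos: [0.5928, -0.1133, 0.2672]
tcp_rot: [1.0, 0.018, -0.0, 0.0]
contact_force: [0.7, 0.2, -0.3]
opening: 0.567
finger_force: 26.2
time: 5.78
eef_pos: [0.5927, -0.1094, 0.2571]
tcp_rot: [1.0, 0.02, -0.0, -0.0]
contact_force: [-0.2, -0.4, -0.0]
opening: 0.571
finger_force: 26.2
```

View pics/d.png

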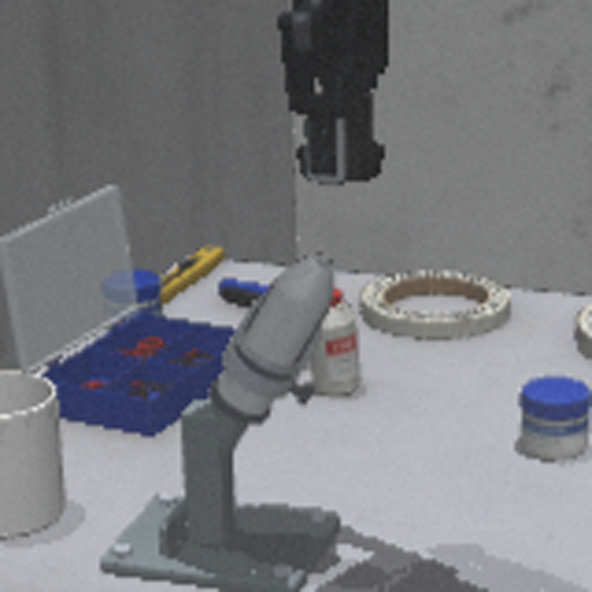

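The seal is held level at the fingertips (crop, about (342,165)), above the nose at (318,265). I'll measure its offset from the TCP.

```bash
cat > ring.py <<'E'
from h import *
from plant import ctrl
from scipy.optimize import least_squares
def ring(tag,s):
    t=s['eef_pos'];w=cloud(load(tag)).reshape(-1,3)
    k=(abs(w-t)<[.035,.035,.03]).all(1)&(w[:,2]>t[2]-.02);return w[k]-t
if __name__=='__main__':
    s=ctrl.get_state()
    for tag in('side3',):
        q=ring(tag,s);print(len(q))
        for lo in np.arange(-.004,.022,.003):
            k=(q[:,2]>=lo)&(q[:,2]<lo+.003)
            if k.any():print(round(lo,3),k.sum(),(q[k].min(0)*1e3).round(1),(q[k].max(0)*1e3).round(1))
        k=(q[:,2]<.014)&(abs(q[:,0])>.0125);r=q[k]
        f=least_squares(lambda p:np.hypot(r[:,0]-p[0],r[:,1]-p[1])-.0247,[0,0],loss='soft_l1',f_scale=.001);print(k.sum(),f.x,np.abs(f.fun).mean(), np.percentile(r[:,2],[2,98]))
E
python3 ring.py
```

```text
250
-0.001 4 [-20.9   8.9   1.2] [15.4 19.7  2. ]
0.002 27 [-24.9 -23.5   2.2] [19.4 32.   4.9]
0.005 35 [-24.1 -24.3   5. ] [14.1 31.   8. ]
0.008 39 [-25.3 -26.1   8. ] [23.8 31.6 11. ]
0.011 44 [-26.  -28.4  11.1] [23.1 34.7 14. ]
0.014 32 [-25.9 -30.5  14.2] [23.7 34.9 17. ]
0.017 16 [-13.1 -29.4  17.3] [ 1.7 33.  19.9]
0.02 15 [-13.5 -29.9  20.1] [ 2.1 34.9 22.4]
80 [-0.00046867 -0.00101283] 0.0016927090764333242 [0.00193499 0.01362383]
```

```bash
python3 -m pendant '[{"dx":0.25,"dy":0.1,"dz":2.2,"twist":0},{"dx":0.25,"dy":0.1,"dz":4.4,"twist":0},{"dx":0.25,"dy":0.1,"dz":4.4,"twist":0}]' 
python3 -m pendant '[{"dx":0.25,"dy":0,"dz":0.43,"twist":0},{"dx":0.5,"dy":0,"dz":0.87,"twist":0},{"dx":0.75,"dy":0,"dz":1.3,"twist":0},{"dx":1,"dy":0,"dz":1.73,"twist":0},{"dx":1,"dy":0,"dz":1.73,"twist":0}]'
```

```text
time: 6.2
eef_pos: [0.5942, -0.1107, 0.2113]
tcp_rot: [1.0, 0.02, -0.002, -0.001]
contact_force: [0.7, 0.3, -0.7]
opening: 0.57
finger_force: 26.2
time: 6.82
eef_pos: [0.6058, -0.111, 0.196]
tcp_rot: [1.0, 0.019, 0.0, -0.0]
contact_force: [1.0, 0.2, 0.2]
opening: 0.566
finger_force: 26.3
```

```bash
python3 -m pendant '[{"dx":0.12,"dy":0,"dz":0.22,"twist":0},{"dx":0.25,"dy":0,"dz":0.43,"twist":0},{"dx":0.38,"dy":0,"dz":0.65,"twist":0},{"dx":0.5,"dy":0,"dz":0.87,"twist":0},{"dx":0.5,"dy":0,"dz":0.87,"twist":0}]' 45 20
python3 -m pendant '[{"dx":0.1,"dy":0,"dz":0.17,"twist":0},{"dx":0.2,"dy":0,"dz":0.35,"twist":0},{"dx":0.3,"dy":0,"dz":0.52,"twist":0},{"dx":0.3,"dy":0,"dz":0.52,"twist":0}]'
```

```text
time: 7.45
eef_pos: [0.6117, -0.1107, 0.1879]
tcp_rot: [1.0, 0.019, 0.002, 0.0]
contact_force: [5.2, 1.3, 2.2]
opening: 0.569
finger_force: 26.5
time: 7.95
eef_pos: [0.6146, -0.1107, 0.1829]
tcp_rot: [1.0, 0.019, 0.002, 0.0]
contact_force: [5.7, 1.5, 3.8]
opening: 0.573
finger_force: 26.2
```

Run:
```python
from h import *
c=snap('side','side4');i=cv2.resize(c['img'][180:260,270:370],None,fx=7,fy=7,interpolation=cv2.INTER_CUBIC);cv2.imwrite('pics/e.png',i[:,:,::-1])
```

```text
(no output)
```

View pics/e.png

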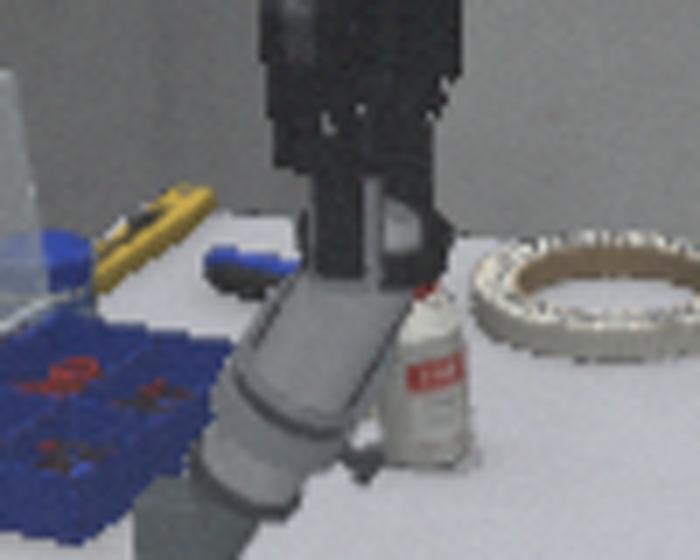

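The seal sits over the nose (crop, about (375,235)) and has begun to tilt with the bar. I'll continue down the axis in small steps.

```bash
python3 -m pendant '[{"dx":0.08,"dy":0,"dz":0.17,"twist":0},{"dx":0.16,"dy":0,"dz":0.35,"twist":0},{"dx":0.24,"dy":0,"dz":0.52,"twist":0},{"dx":0.24,"dy":0,"dz":0.52,"twist":0}]' 45 20
python3 -m pendant '[{"dx":0.09,"dy":0,"dz":0.17,"twist":0},{"dx":0.18,"dy":0,"dz":0.35,"twist":0},{"dx":0.27,"dy":0,"dz":0.52,"twist":0},{"dx":0.27,"dy":0,"dz":0.52,"twist":0}]'
```

```text
time: 8.5
eef_pos: [0.6172, -0.1105, 0.1779]
tcp_rot: [1.0, 0.019, 0.002, 0.0]
contact_force: [5.9, 0.7, 3.9]
opening: 0.568
finger_force: 26.2
time: 9.0
eef_pos: [0.6198, -0.1105, 0.173]
tcp_rot: [1.0, 0.019, 0.002, 0.0]
contact_force: [5.0, 1.0, 5.0]
opening: 0.571
finger_force: 26.2
```

```bash
python3 -m pendant '[{"dx":0.1,"dy":0,"dz":0.17,"twist":0},{"dx":0.2,"dy":0,"dz":0.35,"twist":0},{"dx":0.3,"dy":0,"dz":0.52,"twist":0},{"dx":0.3,"dy":0,"dz":0.52,"twist":0}]'
python3 -m pendant '[{"dx":0.1,"dy":0,"dz":0.17,"twist":0},{"dx":0.2,"dy":0,"dz":0.35,"twist":0},{"dx":0.3,"dy":0,"dz":0.52,"twist":0},{"dx":0.3,"dy":0,"dz":0.52,"twist":0}]'
```

```text
time: 9.5
eef_pos: [0.6213, -0.1101, 0.1683]
tcp_rot: [1.0, 0.02, -0.0, -0.0]
contact_force: [-1.5, 3.4, 8.8]
opening: 0.567
finger_force: 27.2
time: 10.0
eef_pos: [0.6238, -0.1096, 0.162]
tcp_rot: [1.0, 0.02, -0.001, -0.001]
contact_force: [-0.3, 3.3, 6.8]
opening: 0.565
finger_force: 27.6
```

Run:
```python
from h import *
c=snap('side','side5');i=cv2.resize(c['img'][180:260,270:370],None,fx=7,fy=7,interpolation=cv2.INTER_CUBIC);cv2.imwrite('pics/f.png',i[:,:,::-1])
```

```text
(no output)
```

View pics/f.png

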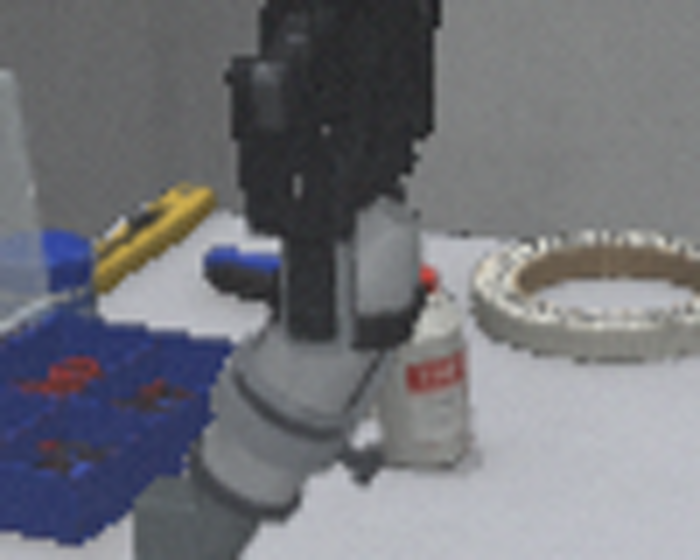

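The seal is now on the full bar, its lower rim at about (390,330) in the crop, tilted with it. I'll correct y slightly and keep sliding.

```bash
python3 -m pendant '[{"dx":0.1,"dy":-0.05,"dz":0.17,"twist":0},{"dx":0.2,"dy":-0.1,"dz":0.35,"twist":0},{"dx":0.3,"dy":-0.1,"dz":0.52,"twist":0},{"dx":0.3,"dy":-0.1,"dz":0.52,"twist":0}]'
python3 -m pendant '[{"dx":0.1,"dy":0,"dz":0.17,"twist":0},{"dx":0.2,"dy":0,"dz":0.35,"twist":0},{"dx":0.25,"dy":0,"dz":0.43,"twist":0},{"dx":0.25,"dy":0,"dz":0.43,"twist":0}]'
```

```text
time: 10.55
eef_pos: [0.6267, -0.1091, 0.1566]
tcp_rot: [1.0, 0.019, -0.001, -0.0]
contact_force: [0.3, 0.7, 6.8]
opening: 0.567
finger_force: 27.6
time: 11.05
eef_pos: [0.6291, -0.109, 0.1523]
tcp_rot: [1.0, 0.02, -0.001, -0.0]
contact_force: [-0.4, 0.9, 7.0]
opening: 0.567
finger_force: 27.7
```

```bash
python3 -m pendant '[{"dx":0.05,"dy":0,"dz":0.09,"twist":0},{"dx":0.1,"dy":0,"dz":0.17,"twist":0},{"dx":0.15,"dy":0,"dz":0.26,"twist":0},{"dx":0.15,"dy":0,"dz":0.26,"twist":0}]'
python3 -m pendant '[{"dx":0.05,"dy":0,"dz":0.09,"twist":0},{"dx":0.1,"dy":0,"dz":0.17,"twist":0},{"dx":0.1,"dy":0,"dz":0.17,"twist":0}]'
python3 -m pendant '[{"dx":0.05,"dy":0,"dz":0.09,"twist":0},{"dx":0.1,"dy":0,"dz":0.17,"twist":0},{"dx":0.1,"dy":0,"dz":0.17,"twist":0}]'
```

```text
time: 11.55
eef_pos: [0.6303, -0.1089, 0.1502]
tcp_rot: [1.0, 0.02, -0.002, -0.0]
contact_force: [-2.7, 2.2, 8.9]
opening: 0.567
finger_force: 27.9
time: 11.92
eef_pos: [0.6312, -0.1088, 0.1486]
tcp_rot: [1.0, 0.02, -0.002, -0.0]
contact_force: [-2.8, 1.3, 8.9]
opening: 0.564
finger_force: 27.9
time: 12.3
eef_pos: [0.6319, -0.1088, 0.1472]
tcp_rot: [1.0, 0.02, -0.002, -0.0]
contact_force: [-4.7, 2.7, 10.5]
opening: 0.57
finger_force: 28.2
```

```bash
python3 -m pendant '[{"dx":0.05,"dy":0,"dz":0.09,"twist":0},{"dx":0.05,"dy":0,"dz":0.09,"twist":0}]'
python3 -m pendant '[{"dx":0.05,"dy":0,"dz":0.09,"twist":0},{"dx":0.05,"dy":0,"dz":0.09,"twist":0}]'
python3 - <<'E'
from h import *
c=snap('side','side6');i=cv2.resize(c['img'][195:260,275:355],None,fx=9,fy=9,interpolation=cv2.INTER_CUBIC);cv2.imwrite('pics/g.png',i[:,:,::-1])
E
```

```text
time: 12.55
eef_pos: [0.6323, -0.1088, 0.1463]
tcp_rot: [1.0, 0.02, -0.003, -0.0]
contact_force: [-4.3, 0.7, 10.9]
opening: 0.565
finger_force: 28.3
time: 12.8
eef_pos: [0.6326, -0.1087, 0.1454]
tcp_rot: [1.0, 0.02, -0.003, -0.0]
contact_force: [-5.5, 2.6, 12.0]
opening: 0.566
finger_force: 28.6
```

View pics/g.png

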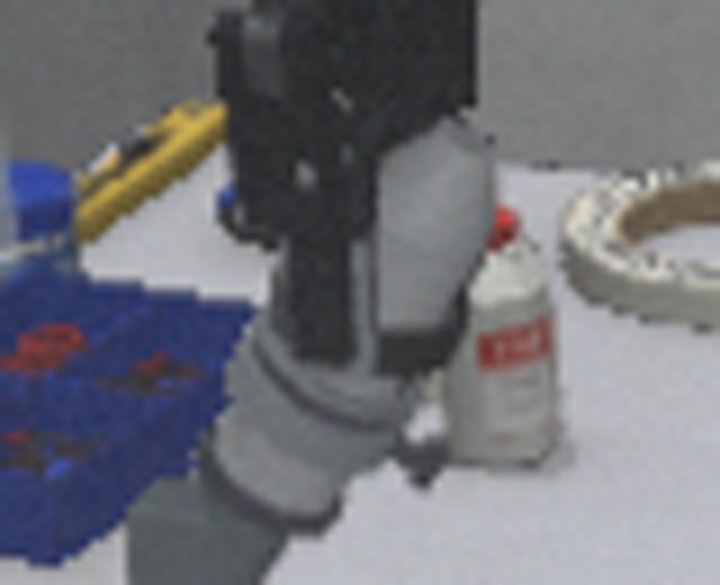

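The seal is tilted with the bar, its lower front edge at about (400,370), with a gap to the buffer edge at about (390,420). The drag is therefore grip torque and not the stop. I'll release, let the seal relax, and regrip.

```bash
python3 -m pendant '[{"dx":0,"dy":0,"dz":0,"twist":0},{"dx":0,"dy":0,"dz":0,"twist":0},{"dx":0,"dy":0,"dz":0,"twist":0},{"dx":0,"dy":0,"dz":0,"twist":0}]' 72 20
cat > tilt.py <<'E'
from fit import *
import sys
from plant import ctrl
o,z,y=frame([.6617,-.1078,np.radians(182.2)]);x=np.cross(y,z)
for n in('side','top'):
    c=snap(n,n+sys.argv[1]);w=cloud(c);d=w-o;h=d@z;L=np.stack([d@x,d@y,h],-1)*1e3;r=np.hypot(L[...,0],L[...,1])
    k=np.isfinite(h)&(c['img'].max(-1)<70)&(r<28)&(r>19)&(L[...,2]>22)&(L[...,2]<80)&(abs(L[...,0])>12.5)
    q=L[k];print(n,len(q))
    for sg in(-1,1):
        g=q[q[:,0]*sg>0]
        if len(g)>3:print(' side x',sg,len(g),'z pct',np.percentile(g[:,2],[3,15,50,85,97]).round(1),'r',np.median(np.hypot(g[:,0],g[:,1])).round(1))
s=ctrl.get_state();p=s['eef_pos']-o;print('TCP in mandrel mm',(np.array([p@x,p@y,p@z])*1e3).round(1))
E
python3 tilt.py 7
```

```text
time: 13.35
eef_pos: [0.634, -0.1089, 0.1433]
tcp_rot: [1.0, 0.019, -0.001, -0.0]
contact_force: [0.0, 0.7, -0.2]
opening: 0.721
finger_force: 0.0
side 31
 side x 1 31 z pct [59.4 61.8 66.  71.  73.5] r 22.4
top 0
TCP in mandrel mm [ 4.4  0.  47.3]
```

```bash
python3 -m pendant '[{"dx":-0.3,"dy":0,"dz":-0.4,"twist":0},{"dx":-0.3,"dy":0,"dz":-0.4,"twist":0},{"dx":-0.3,"dy":0,"dz":-0.4,"twist":0}]' 72 20
python3 -m pendant '[{"dx":0,"dy":0,"dz":0,"twist":0},{"dx":0,"dy":0,"dz":0,"twist":0},{"dx":0,"dy":0,"dz":0,"twist":0},{"dx":0,"dy":0,"dz":0,"twist":0},{"dx":0,"dy":0,"dz":0,"twist":0}]' 45 20
python3 -m pendant '[{"dx":0.1,"dy":0,"dz":0.17,"twist":0},{"dx":0.1,"dy":0,"dz":0.17,"twist":0}]'
python3 -m pendant '[{"dx":0.1,"dy":0,"dz":0.17,"twist":0},{"dx":0.1,"dy":0,"dz":0.17,"twist":0}]'
python3 tilt.py 8
```

```text
time: 13.82
eef_pos: [0.6314, -0.109, 0.1483]
tcp_rot: [1.0, 0.019, 0.0, 0.0]
contact_force: [0.5, -0.8, -0.1]
opening: 0.718
finger_force: 0.0
time: 14.45
eef_pos: [0.6314, -0.1089, 0.148]
tcp_rot: [1.0, 0.019, 0.0, -0.0]
contact_force: [0.4, -0.3, -1.0]
opening: 0.574
finger_force: 25.6
time: 14.7
eef_pos: [0.6323, -0.1089, 0.1466]
tcp_rot: [1.0, 0.019, -0.0, -0.0]
contact_force: [-2.0, 0.8, 2.2]
opening: 0.567
finger_force: 25.9
time: 14.95
eef_pos: [0.6331, -0.1089, 0.1452]
tcp_rot: [1.0, 0.019, -0.001, -0.0]
contact_force: [-3.8, 1.5, 5.3]
opening: 0.566
finger_force: 26.1
side 39
 side x -1 6 z pct [49.7 50.1 53.7 56.9 57.3] r 23.1
 side x 1 33 z pct [56.6 57.3 63.  68.5 69.6] r 22.4
top 0
TCP in mandrel mm [ 4.7 -0.  49.1]
```

```bash
for i in 1; do python3 -m pendant '[{"dx":0.1,"dy":0,"dz":0.17,"twist":0},{"dx":0.1,"dy":0,"dz":0.17,"twist":0}]'; done
python3 -m pendant '[{"dx":0.1,"dy":0,"dz":0.17,"twist":0},{"dx":0.1,"dy":0,"dz":0.17,"twist":0}]'
python3 tilt.py 9
```

```text
time: 15.3
eef_pos: [0.6337, -0.1089, 0.1441]
tcp_rot: [1.0, 0.02, -0.001, -0.0]
contact_force: [-7.0, 1.4, 7.2]
opening: 0.569
finger_force: 26.5
time: 15.55
eef_pos: [0.6344, -0.1089, 0.1422]
tcp_rot: [1.0, 0.02, -0.002, -0.0]
contact_force: [-8.2, 1.7, 7.6]
opening: 0.569
finger_force: 27.0
side 41
 side x -1 5 z pct [46.6 47.9 51.8 54.6 55.4] r 23.2
 side x 1 36 z pct [53.1 54.5 59.4 63.8 66.1] r 23.3
top 0
TCP in mandrel mm [ 5.  -0.  45.9]
```

```bash
python3 -m pendant '[{"dx":0.03,"dy":0,"dz":0.22,"twist":0},{"dx":0.03,"dy":0,"dz":0.22,"twist":0}]'
python3 -m pendant '[{"dx":0.05,"dy":0,"dz":0.12,"twist":0},{"dx":0.05,"dy":0,"dz":0.12,"twist":0}]'
python3 tilt.py 10
```

```text
time: 15.9
eef_pos: [0.6351, -0.1089, 0.14]
tcp_rot: [1.0, 0.02, -0.001, 0.0]
contact_force: [-6.0, 1.5, 7.9]
opening: 0.564
finger_force: 27.5
time: 16.15
eef_pos: [0.6354, -0.1089, 0.139]
tcp_rot: [1.0, 0.02, -0.001, -0.0]
contact_force: [-7.1, 0.8, 8.1]
opening: 0.569
finger_force: 27.9
side 30
 side x 1 30 z pct [48.9 50.1 55.7 59.5 61.2] r 24.1
top 0
TCP in mandrel mm [ 5.8  0.  42.6]
```

```bash
python3 -m pendant '[{"dx":0.05,"dy":0,"dz":0.09,"twist":0},{"dx":0.05,"dy":0,"dz":0.09,"twist":0}]'
python3 -m pendant '[{"dx":0.05,"dy":0,"dz":0.09,"twist":0},{"dx":0.05,"dy":0,"dz":0.09,"twist":0}]'
python3 tilt.py 11
```

```text
time: 16.5
eef_pos: [0.6358, -0.1088, 0.1383]
tcp_rot: [1.0, 0.02, -0.001, -0.0]
contact_force: [-7.3, 1.8, 8.4]
opening: 0.571
finger_force: 28.1
time: 16.75
eef_pos: [0.6362, -0.1088, 0.1373]
tcp_rot: [1.0, 0.02, -0.002, -0.0]
contact_force: [-8.2, 1.4, 9.2]
opening: 0.566
finger_force: 28.3
side 31
 side x 1 31 z pct [46.6 48.3 54.  57.5 58.5] r 24.3
top 0
TCP in mandrel mm [ 5.9  0.  40.8]
```

```bash
python3 -m pendant '[{"dx":-0.2,"dy":0,"dz":-0.3,"twist":0},{"dx":-0.2,"dy":0,"dz":-0.3,"twist":0},{"dx":-0.2,"dy":0,"dz":-0.3,"twist":0},{"dx":-0.2,"dy":0,"dz":-0.3,"twist":0}]' 72 20
python3 tilt.py 12
python3 -m pendant '[{"dx":0,"dy":0,"dz":0,"twist":0},{"dx":0,"dy":0,"dz":0,"twist":0},{"dx":0,"dy":0,"dz":0,"twist":0},{"dx":0,"dy":0,"dz":0,"twist":0},{"dx":0,"dy":0,"dz":0,"twist":0}]' 45 20
python3 -m pendant '[{"dx":0.08,"dy":0,"dz":0.17,"twist":0},{"dx":0.08,"dy":0,"dz":0.17,"twist":0}]'
python3 -m pendant '[{"dx":0.08,"dy":0,"dz":0.17,"twist":0},{"dx":0.08,"dy":0,"dz":0.17,"twist":0}]'
python3 tilt.py 13
```

```text
time: 17.35
eef_pos: [0.6352, -0.1089, 0.1386]
tcp_rot: [1.0, 0.019, -0.0, -0.0]
contact_force: [-0.4, 0.5, 0.1]
opening: 0.725
finger_force: 0.0
side 28
 side x 1 28 z pct [46.7 48.5 54.8 57.9 59. ] r 23.9
top 0
TCP in mandrel mm [ 6.1  0.  42.5]
time: 18.08
eef_pos: [0.6352, -0.1088, 0.139]
tcp_rot: [1.0, 0.019, 0.0, -0.0]
contact_force: [-0.0, 0.2, -1.2]
opening: 0.57
finger_force: 25.0
time: 18.32
eef_pos: [0.6356, -0.1087, 0.1383]
tcp_rot: [1.0, 0.02, -0.001, -0.0]
contact_force: [-4.8, 1.2, 5.0]
opening: 0.565
finger_force: 25.5
time: 18.58
eef_pos: [0.636, -0.1088, 0.1375]
tcp_rot: [1.0, 0.02, -0.001, -0.0]
contact_force: [-6.7, 1.0, 8.5]
opening: 0.576
finger_force: 26.0
side 33
 side x 1 31 z pct [44.9 46.6 51.7 56.5 58.5] r 23.4
top 0
TCP in mandrel mm [ 6. -0. 41.]
```

```bash
python3 -m pendant '[{"dx":0.04,"dy":0,"dz":0.09,"twist":0},{"dx":0.04,"dy":0,"dz":0.09,"twist":0}]'
python3 -m pendant '[{"dx":0.04,"dy":0,"dz":0.09,"twist":0},{"dx":0.04,"dy":0,"dz":0.09,"twist":0}]'
python3 tilt.py 14
```

```text
time: 18.92
eef_pos: [0.6362, -0.1087, 0.1373]
tcp_rot: [1.0, 0.02, -0.002, -0.0]
contact_force: [-9.4, 2.0, 11.6]
opening: 0.573
finger_force: 26.2
time: 19.18
eef_pos: [0.6364, -0.1087, 0.1369]
tcp_rot: [1.0, 0.02, -0.002, -0.0]
contact_force: [-10.3, 1.8, 13.8]
opening: 0.568
finger_force: 26.4
side 31
 side x 1 29 z pct [45.1 47.6 52.7 55.8 57.5] r 24.6
top 0
TCP in mandrel mm [ 5.9 -0.  40.3]
```

```bash
python3 -m pendant '[{"dx":0.01,"dy":0,"dz":0.02,"twist":0},{"dx":0.01,"dy":0,"dz":0.02,"twist":0},{"dx":0.01,"dy":0,"dz":0.02,"twist":0},{"dx":0.01,"dy":0,"dz":0.02,"twist":0},{"dx":0.01,"dy":0,"dz":0.02,"twist":0},{"dx":0.01,"dy":0,"dz":0.02,"twist":0}]'
python3 - <<'E'
from h import *
from plant import ctrl
for i in range(1): print(ctrl.get_state()['contact_force'])
c=snap('side','side15');i=cv2.resize(c['img'][200:260,275:350],None,fx=10,fy=10,interpolation=cv2.INTER_CUBIC);cv2.imwrite('pics/z.png',i[:,:,::-1])
E
```

```text
time: 20.02
eef_pos: [0.6364, -0.1087, 0.1369]
tcp_rot: [1.0, 0.02, -0.002, -0.0]
contact_force: [-11.5, 2.1, 14.5]
opening: 0.565
finger_force: 26.5
[-11.49848757   2.12008676  14.46570534]
```

View pics/z.png

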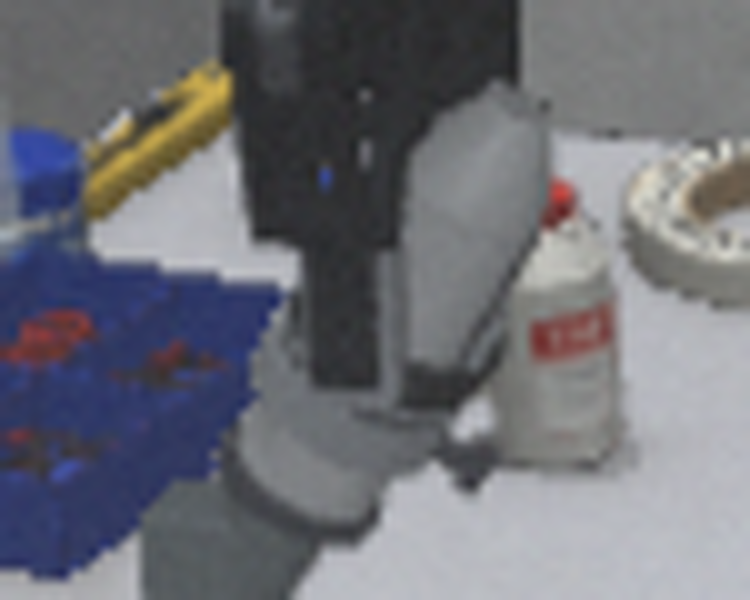

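The seal's front lower edge at (430,395) now meets the buffer, and the stiffness matches the sprung stop. I'll release to shed the grip torque and check the tilt.

```bash
python3 -m pendant '[{"dx":-0.15,"dy":0,"dz":-0.3,"twist":0},{"dx":-0.15,"dy":0,"dz":-0.3,"twist":0},{"dx":-0.15,"dy":0,"dz":-0.3,"twist":0},{"dx":-0.15,"dy":0,"dz":-0.3,"twist":0}]' 72 20
python3 -m pendant '[{"dx":-1,"dy":0,"dz":-1.73,"twist":0},{"dx":-2,"dy":0,"dz":-3.5,"twist":0},{"dx":-2.5,"dy":0,"dz":-4.33,"twist":0},{"dx":-2.5,"dy":0,"dz":-4.33,"twist":0}]'
cat > plane.py <<'E'
from fit import *
import sys
o,z,y=frame([.6617,-.1078,np.radians(182.2)]);x=np.cross(y,z)
for n in('side','top'):
    c=snap(n,n+sys.argv[1]);w=cloud(c);d=w-o;L=np.stack([d@x,d@y,d@z],-1)*1e3;r=np.hypot(L[...,0],L[...,1])
    k=np.isfinite(r)&(c['img'].max(-1)<75)&(r<28)&(r>18)&(L[...,2]>22)&(L[...,2]<75)
    q=L[k];print(n,len(q))
    a=np.degrees(np.arctan2(q[:,1],q[:,0]))
    for b in range(-180,180,30):
        g=q[(a>=b)&(a<b+30)]
        if len(g)>2:print(b,len(g),np.percentile(g[:,2],[5,50,95]).round(1),np.hypot(g[:,0],g[:,1]).mean().round(1))
E
python3 plane.py 16
```

```text
time: 20.58
eef_pos: [0.6361, -0.1088, 0.1361]
tcp_rot: [1.0, 0.019, -0.0, -0.0]
contact_force: [-1.6, 0.5, 1.1]
opening: 0.717
finger_force: 0.0
time: 21.08
eef_pos: [0.6115, -0.1099, 0.1806]
tcp_rot: [1.0, 0.019, 0.001, 0.0]
contact_force: [0.5, 0.1, 0.7]
opening: 0.722
finger_force: 0.0
side 109
-150 17 [44.4 53.3 58.7] 22.1
-120 22 [39.4 52.2 58.3] 22.4
-90 26 [41.2 52.9 58.1] 22.8
-60 24 [40.8 52.5 59.1] 22.9
-30 13 [35.5 52.1 62.2] 23.5
0 4 [55.3 57.4 59.6] 25.2
150 3 [54.  55.6 56.9] 23.3
top 0
```

```bash
python3 -m pendant '[{"dx":1,"dy":0,"dz":1.73,"twist":0},{"dx":2,"dy":0,"dz":3.4,"twist":0},{"dx":2.3,"dy":0,"dz":4.1,"twist":0},{"dx":2.3,"dy":0,"dz":4.1,"twist":0}]'
python3 -m pendant '[{"dx":0,"dy":0,"dz":0,"twist":0},{"dx":0,"dy":0,"dz":0,"twist":0},{"dx":0,"dy":0,"dz":0,"twist":0},{"dx":0,"dy":0,"dz":0,"twist":0},{"dx":0,"dy":0,"dz":0,"twist":0}]' 45 20
python3 -m pendant '[{"dx":0.05,"dy":0,"dz":0.09,"twist":0},{"dx":0.1,"dy":0,"dz":0.17,"twist":0},{"dx":0.1,"dy":0,"dz":0.17,"twist":0}]'
python3 -m pendant '[{"dx":0.05,"dy":0,"dz":0.09,"twist":0},{"dx":0.05,"dy":0,"dz":0.09,"twist":0}]'
```

```text
time: 21.68
eef_pos: [0.6337, -0.1086, 0.1377]
tcp_rot: [1.0, 0.019, -0.001, -0.0]
contact_force: [-0.6, 0.5, 0.2]
opening: 0.72
finger_force: 0.0
time: 22.3
eef_pos: [0.6343, -0.1088, 0.1395]
tcp_rot: [1.0, 0.019, 0.0, -0.0]
contact_force: [-0.7, 2.1, 2.2]
opening: 0.574
finger_force: 24.6
time: 22.68
eef_pos: [0.6347, -0.1088, 0.1388]
tcp_rot: [1.0, 0.02, -0.001, -0.0]
contact_force: [-5.2, 1.7, 6.9]
opening: 0.572
finger_force: 25.1
time: 22.92
eef_pos: [0.635, -0.1088, 0.1384]
tcp_rot: [1.0, 0.02, -0.001, -0.0]
contact_force: [-7.0, 2.0, 9.7]
opening: 0.569
finger_force: 25.4
```

```bash
python3 -m pendant '[{"dx":0.05,"dy":0,"dz":0.09,"twist":0},{"dx":0.05,"dy":0,"dz":0.09,"twist":0}]'
python3 -m pendant '[{"dx":0.05,"dy":0,"dz":0.09,"twist":0},{"dx":0.05,"dy":0,"dz":0.09,"twist":0}]'
```

```text
time: 23.18
eef_pos: [0.6352, -0.1088, 0.138]
tcp_rot: [1.0, 0.02, -0.002, -0.0]
contact_force: [-8.8, 2.7, 10.9]
opening: 0.566
finger_force: 25.6
time: 23.42
eef_pos: [0.6354, -0.1088, 0.1376]
tcp_rot: [1.0, 0.02, -0.002, -0.0]
contact_force: [-10.9, 1.9, 13.2]
opening: 0.567
finger_force: 25.8
```

Axial push is now about 17 N, so I'll add a hair and hold.

```bash
python3 -m pendant '[{"dx":0.02,"dy":0,"dz":0.04,"twist":0},{"dx":0.02,"dy":0,"dz":0.04,"twist":0},{"dx":0.02,"dy":0,"dz":0.04,"twist":0},{"dx":0.02,"dy":0,"dz":0.04,"twist":0},{"dx":0.02,"dy":0,"dz":0.04,"twist":0},{"dx":0.02,"dy":0,"dz":0.04,"twist":0}]'
```

```text
time: 24.18
eef_pos: [0.6355, -0.1088, 0.1374]
tcp_rot: [1.0, 0.02, -0.002, -0.0]
contact_force: [-10.8, 2.1, 14.8]
opening: 0.572
finger_force: 25.9
```

```bash
python3 -m pendant '[{"dx":-0.1,"dy":0,"dz":-0.18,"twist":0},{"dx":-0.15,"dy":0,"dz":-0.26,"twist":0},{"dx":-0.15,"dy":0,"dz":-0.26,"twist":0},{"dx":-0.15,"dy":0,"dz":-0.26,"twist":0}]' 74 20
python3 -m pendant '[{"dx":-1,"dy":0,"dz":-1.73,"twist":0},{"dx":-2.5,"dy":0,"dz":-4.33,"twist":0},{"dx":-5,"dy":0,"dz":-8.6,"twist":0},{"dx":-6.5,"dy":0,"dz":-11.2,"twist":0},{"dx":-6.5,"dy":0,"dz":-11.2,"twist":0}]'
python3 plane.py 17
```

```text
time: 24.68
eef_pos: [0.6353, -0.1089, 0.1362]
tcp_rot: [1.0, 0.019, -0.0, -0.0]
contact_force: [-1.0, -0.3, -0.3]
opening: 0.741
finger_force: 0.0
time: 25.3
eef_pos: [0.5714, -0.1119, 0.2516]
tcp_rot: [1.0, 0.019, 0.003, 0.001]
contact_force: [-0.4, -0.1, -0.0]
opening: 0.741
finger_force: 0.0
side 109
-150 17 [48.4 54.1 59.5] 22.6
-120 21 [38.5 52.  58.2] 21.4
-90 25 [46.8 52.3 57.9] 22.4
-60 24 [40.1 52.7 59.1] 23.5
-30 14 [35.  50.4 62.1] 23.4
0 4 [56.7 58.6 59.9] 24.8
top 0
```

The seal sits flat on the stop, unchanged after release, and the gripper is clear.

```bash
python3 -c "
from plant import ctrl
print(ctrl.sign_off())"
```

```text
the job is handed in; nothing more can be done
None
```

The job is handed in: the seal hangs released on the mandrel, flat on the sprung stop, its underside about 45 mm from the foot, after two presses of about 18 N total push by the wrist reading; the force on the stop itself couldn't be measured and sign-off gave no verdict.

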